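Lap slide mailers up the label desk for scanning

TASK

Lap the three slide mailers up the sloping desk for scanning, the way the finished run on its right is done: first bring the one lying crooked on the desk square and fully home against the ledge, then lay the two from the bench one after the other above it, label ends towards the ledge and sides in line. Each must lie flat on the one beneath with its lower edge along the upper edge of that one's label, so that the whole label shows and no more. Leave the finished run and the other things on the bench as they are.

Things in the scene. Friction and masses are not known exactly. Their poses are not given: they have to be found in the camera images.
- desk: sloping aluminium desk, fixed; 250 wide, 185 up the slope, 0.28 rad steep, non-slip dark mat, ledge 6 high along its lower edge nearest the robot. Origin: on the mat at the ledge, mid width, 30 above the bench. x up the slope, y along the ledge to the left, z square out of the mat; a mailer home has its label edge at x = 0. Mailers stay by friction where laid
- first: slide mailer: rigid grey plastic box, 82 long (x), 30 wide (y), 8 thick (z), flat faces, about 22 g. Origin: centre of its underside; z out of the upper face. A white bar-code label covers the upper face's full width over the 22 next to its -x end (label's upper edge at x = -19). This one already lies on the desk, label end towards the ledge, but crooked and 2 to 5 cm short of it
- first_label (a point): middle of the label-end edge of 'first', upper face (x = -41, z = 8 in its frame)
- first_head (a point): middle of the other end edge of 'first', upper face (x = +41, z = 8 in its frame)
- left: slide mailer: rigid grey plastic box, 82 long (x), 30 wide (y), 8 thick (z), flat faces, about 22 g. Origin: centre of its underside; z out of the upper face. A white bar-code label covers the upper face's full width over the 22 next to its -x end (label's upper edge at x = -19). It lies on the bench beside the desk, to the left (seen from the robot), label side up
- left_label (a point): middle of the label-end edge of 'left', upper face (x = -41, z = 8 in its frame)
- left_head (a point): middle of the other end edge of 'left', upper face (x = +41, z = 8 in its frame)
- right: slide mailer: rigid grey plastic box, 82 long (x), 30 wide (y), 8 thick (z), flat faces, about 22 g. Origin: centre of its underside; z out of the upper face. A white bar-code label covers the upper face's full width over the 22 next to its -x end (label's upper edge at x = -19). It lies on the bench beside the desk, to the right (seen from the robot), label side up
- right_label (a point): middle of the label-end edge of 'right', upper face (x = -41, z = 8 in its frame)
- right_head (a point): middle of the other end edge of 'right', upper face (x = +41, z = 8 in its frame)
- done1: bystander: lowest one of a finished run of three such mailers lying loose on the right of the desk (centre line 78 right of mid width), already lapped as wanted; same size and axes as the others
- done2: bystander: middle one of a finished run of three such mailers lying loose on the right of the desk (centre line 78 right of mid width), already lapped as wanted; same size and axes as the others
- done3: bystander: top one of a finished run of three such mailers lying loose on the right of the desk (centre line 78 right of mid width), already lapped as wanted; same size and axes as the others
- bottle: bystander: glass reagent bottle with a blue cap, 72 across and 140 high, standing on the bench beyond the mailers. Origin: centre of its underside
- tip_box: bystander: blue pipette-tip box, 82 x 120, 54 high, on the bench beyond the mailers. Origin: centre of its underside

How it is judged:
On the way, in this order (a step that is already met when the one before it is completed fails the run):
1. the mailer on the desk is home against the ledge and square (x of first_label in the frame of desk between -0.003 and 0.004 m and angle between the x axis of first and the x axis of desk, either way round below 0.09 rad and x of first_head in the frame of desk above 0.06 m and z of first_label in the frame of desk between 0.005 and 0.011 m and z of first_head in the frame of desk below 0.011 m), for 0.2 s.
2. one of the two mailers from the bench is lapped over it at the label line (((x of left_label in the frame of first between -0.024 and -0.013 m and y of left_label in the frame of first between -0.006 and 0.006 m and z of left_label in the frame of first between 0.013 and 0.019 m and x of left_head in the frame of first above 0.058 m and y of left_head in the frame of first between -0.01 and 0.01 m and z of left_head in the frame of first between 0.013 and 0.019 m and angle between the x axis of left and the x axis of first, either way round below 0.12 rad) or (x of right_label in the frame of first between -0.024 and -0.013 m and y of right_label in the frame of first between -0.006 and 0.006 m and z of right_label in the frame of first between 0.013 and 0.019 m and x of right_head in the frame of first above 0.058 m and y of right_head in the frame of first between -0.01 and 0.01 m and z of right_head in the frame of first between 0.013 and 0.019 m and angle between the x axis of right and the x axis of first, either way round below 0.12 rad))), for 0.2 s.
At the end, for the whole second after the job is handed in: First mailer flat on the mat, within 4 mm of the ledge, square to 5 deg. The other two (either order) lapped above, labels up and down-slope, flat on the one beneath, lower edge at its label's upper edge (5 mm below to 6 above), sides in line (6 mm low end, 10 mm high end, 7 deg). All at rest (all of step 1 and (((x of left_label in the frame of first between -0.024 and -0.013 m and y of left_label in the frame of first between -0.006 and 0.006 m and z of left_label in the frame of first between 0.013 and 0.019 m and x of left_head in the frame of first above 0.058 m and y of left_head in the frame of first between -0.01 and 0.01 m and z of left_head in the frame of first between 0.013 and 0.019 m and angle between the x axis of left and the x axis of first, either way round below 0.12 rad) and (x of right_label in the frame of left between -0.024 and -0.013 m and y of right_label in the frame of left between -0.006 and 0.006 m and z of right_label in the frame of left between 0.013 and 0.019 m and x of right_head in the frame of left above 0.058 m and y of right_head in the frame of left between -0.01 and 0.01 m and z of right_head in the frame of left between 0.013 and 0.019 m and angle between the x axis of right and the x axis of left, either way round below 0.12 rad)) or ((x of right_label in the frame of first between -0.024 and -0.013 m and y of right_label in the frame of first between -0.006 and 0.006 m and z of right_label in the frame of first between 0.013 and 0.019 m and x of right_head in the frame of first above 0.058 m and y of right_head in the frame of first between -0.01 and 0.01 m and z of right_head in the frame of first between 0.013 and 0.019 m and angle between the x axis of right and the x axis of first, either way round below 0.12 rad) and (x of left_label in the frame of right between -0.024 and -0.013 m and y of left_label in the frame of right between -0.006 and 0.006 m and z of left_label in the frame of right between 0.013 and 0.019 m and x of left_head in the frame of right above 0.058 m and y of left_head in the frame of right between -0.01 and 0.01 m and z of left_head in the frame of right between 0.013 and 0.019 m and angle between the x axis of left and the x axis of right, either way round below 0.12 rad))) and linear speed of each of first, left, right below 0.02 m/s); the robot touches nothing.
It fails at once if the finished run on the right of the desk is disturbed (moved more than 6 mm) (distance of any of done1, done2, done3 from where it was at the start of the episode above 0.006 m).
It fails at once if the bottle or the tip box is pushed (more than 15 mm) or tipped (distance of any of bottle, tip_box from where it was at the start of the episode above 0.015 m or angle between any of bottle, tip_box's own z axis and vertical above 0.2 rad).
It also fails if it takes over 64 s, if anything falls off the work surface, if the arm or the gripper's body presses on something with over 40 N, if the wrist force passes 120 N, or if a joint passes its speed limit or range.

ROBOT

A 7-joint arm with a two-finger parallel gripper is mounted at the origin on the work surface. World frame = base frame: x ahead of the robot, y to its left, z up, the work surface at z = 0. Lengths are in m, angles in rad, forces in N, time in s.
With the tool pointing down it reaches from about 0.4 to 0.9 m from the base axis. Payload 5.6 kg.
Tool frame: the origin (TCP) lies at the very end of the fingers, on their centre line; the grasp point (between the pads) lies 19 mm behind it; z points along the fingers, y is the line along which they close (so a half turn about z gives the same grasp; the last joint's range is limited). The gripper opens to 92 mm and grips with 3 to 60 N. Pads are 20 mm wide; open, the fingers measure 128 mm over their backs; the gripper's body (75 mm by 189 mm) begins 69 mm behind the grasp point.
Start: joints at [-1.185, 0.468, -0.012, 1.603, 0.006, 1.071, -0.056], TCP at [0.27, 0.591, 0.184] pointing down, gripper open.
Joint ranges: [-2.53, 2.53], [-0.31, 2.02], [-1.57, 1.55], [0.28, 2.44], [-1.29, 4.43], [0.15, 1.84], [-2.92, 2.92]. Speed limits (rad/s): [2.57, 2.57, 3.14, 3.14, 3.14, 3.14, 3.14].

INTERFACE

Orientations are given as a unit quaternion [x, y, z, w].
In Python, from cell import r gives the robot as it stands.
- The arm moves only by the tool jog_arm, called after "Request:" as a command line: name --argument value ..., lists and objects as JSON in quotes. Schema: {"type":"object","properties":{"offsets":{"type":"array","items":{"type":"array","prefixItems":[{"type":"array","items":{"type":"number"},"minItems":3,"maxItems":3},{"type":"number"}],"minItems":2,"maxItems":2},"minItems":1,"maxItems":5},"jaw":{"type":"number"},"only":{"type":"string"},"quiet":{"type":"boolean"},"lines":{"type":"string"}},"required":["offsets"],"additionalProperties":false}. offsets is a list of rows, 1 to 5 of them, each written [[dx, dy, dz], turn]: dx, dy, dz in m, then a turn about the tool's z in rad; each row is the pose to reach, as a shift and turn from the pose commanded when the call began, along the tool's axes at that moment; what a row does not reach only later rows make up. A row lasts 1/8 s, in which the tool goes at most 0.0625 m and 0.188 rad, less where a joint would pass 70% of its speed; a pose out of reach is approached as far as the arm can. jaw is the finger opening in m, set as the call begins (left out keeps the last). The fingers move at their own pace and stop on an object; the grip force is fixed at half the most. Time passes only in rows, so rows that do not move let the fingers close. The tool returns the time, the measured TCP pose, the force, the opening and the grip force at its end. only (a regular expression) keeps the lines of the reply that match it, lines (a string "A,B") keeps lines A to B, and quiet returns only ok. Input that does not fit is refused with a message, and nothing moves.
- r.state(): the state, without advancing time (a new reading comes with each control period).
- r.capture(name): name is "scene" or "top"; returns a dict with "frame" (384x512x3 uint8, blue, green, red), "fov_y" (degrees; the focal length in pixels is half the picture's height over the tangent of half this angle, whatever the lens; pixels are square), "cx", "cy" (the principal point, pixels), "k1" (the pictures are not rectified: a ray, as slopes to the right and down, at radius r is drawn at 1 + k1 r^2 times it, then the intrinsics apply), "extrinsics" (4x4, takes a point from world to camera coordinates). Camera axes: x right, y down, z forward; pixel columns grow to the right and rows downward; lengths in m; the calibration is good to about 2 mm. A picture is of the moment at which its call begins. There is no depth.
- r.sign_off(): hands the job in; it is judged then, once.
The state is a dict: "time": time; "joint_pos": joint angles; "qd": joint speeds; "joint_torque": joint torques, N m; "ee_pos": TCP position; "ee_rot": TCP orientation; "ft_force": force on the tool from outside, world axes, zero at the start; "moment": the same for the moment, N m; "gripper_width": finger opening in m; "gripper_force": force on a finger pad.
Only numpy, scipy, OpenCV 4.12 (cv2) and the standard library are available. Lean on these libraries where they do the work, as an engineer would, in place of code of your own. Each camera call takes 0.05 s, during which the arm holds its last target. There are 200 camera calls.

## Working session

There is one attempt and no reset: what is moved stays moved. The work goes in short steps, Python scripts to look and compute and a tool call to move; the robot and the scene stay as the last step left them, time stands still between calls to the robot, and variables do not carry over. Pictures are saved under pics/ and viewed, at most 10 in all, crops included, and the job is handed in when it is done.

```bash
ls; mkdir -p pics; cat > h.py <<'E'
import numpy as np, cv2, pickle
from cell import r
from scipy.spatial.transform import Rotation as R
def cap(n,f):
    c=r.capture(n); cv2.imwrite(f'pics/{f}.png',c['frame']); pickle.dump(c,open(f'pics/{f}.pkl','wb')); return c
def load(f): return pickle.load(open(f'pics/{f}.pkl','rb'))
def K(c):
    f=c['frame'].shape[0]/2/np.tan(np.radians(c['fov_y'])/2); return f
def ray(c,u,v):
    f=K(c); d=np.array([(u-c['cx'])/f,(v-c['cy'])/f]); s=d.copy()
    for _ in range(30): s=d/(1+c['k1']*(s@s))
    E=np.array(c['extrinsics']); Rm=E[:3,:3]; o=-Rm.T@E[:3,3]; return o,Rm.T@np.array([s[0],s[1],1])
def onplane(c,u,v,p,n):
    o,d=ray(c,u,v); return o+d*((np.array(p)-o)@n)/(d@n)
def proj(c,P):
    E=np.array(c['extrinsics']); q=E[:3,:3]@P+E[:3,3]; s=q[:2]/q[2]; s=s*(1+c['k1']*(s@s)); f=K(c); return np.array([c['cx'],c['cy']])+f*s
def crop(f,x0,y0,x1,y1,s,name):
    im=cv2.imread(f'pics/{f}.png')[y0:y1,x0:x1]; cv2.imwrite(f'pics/{name}.png',cv2.resize(im,None,fx=s,fy=s,interpolation=cv2.INTER_CUBIC))
E
python3 - <<'E'
from h import *
a=cap('scene','s0');b=cap('top','t0')
for c in(a,b): print(c['fov_y'],c['cx'],c['cy'],c['k1'],np.round(c['extrinsics'],3).tolist())
cv2.imwrite('pics/both.png',cv2.resize(np.vstack([a['frame'],b['frame']]),None,fx=.78,fy=.78,interpolation=cv2.INTER_AREA))
print(r.state())
E
```

```text
cell.py
pics
50.09047872657847 254.09379387469627 188.52757084388162 -0.007982176016408032 [[-0.255, 0.967, 0.014, 0.148], [0.63, 0.177, -0.757, -0.318], [-0.734, -0.184, -0.654, 1.463], [0.0, 0.0, 0.0, 1.0]]
51.20168038118585 256.39206671657433 196.0524007726748 -0.1301189093605397 [[-0.004, -1.0, 0.018, 0.013], [-0.997, 0.003, -0.08, 0.567], [0.079, -0.019, -0.997, 0.983], [0.0, 0.0, 0.0, 1.0]]
{'time': 0.1, 'joint_pos': array([-1.18500875,  0.46828946, -0.01161326,  1.60347434,  0.00601573,
        1.07143545, -0.05628509]), 'qd': array([-0.0001748 , -0.00079616,  0.00145564, -0.00070892,  0.000329  ,
        0.00116627, -0.00072925]), 'joint_torque': array([ 1.13199130e-03, -5.21647382e+01, -1.22688973e-02, -2.44367748e+01,
       -5.67389466e-02,  1.41098321e-02,  6.12492090e-05]), 'ee_pos': array([0.27008096, 0.59062195, 0.18315912]), 'ee_rot': array([ 2.12771182e-01,  9.77101738e-01, -7.78899050e-04, -1.06517863e-04]), 'ft_force': array([ 0.31380066, -0.73281741,  0.21635265]), 'moment': array([-0.04302424, -0.00564511,  0.02946553]), 'gripper_force': 0.0, 'gripper_width': 0.0915963570035216}
```
View pics/t0.png

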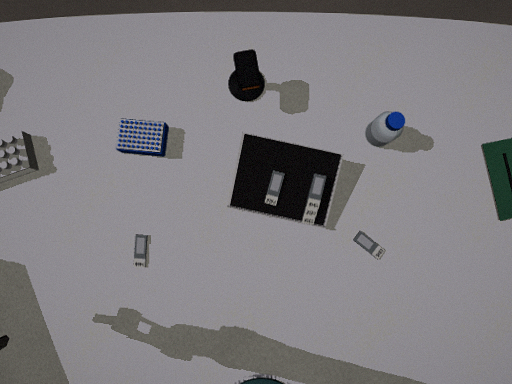

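View pics/s0.png

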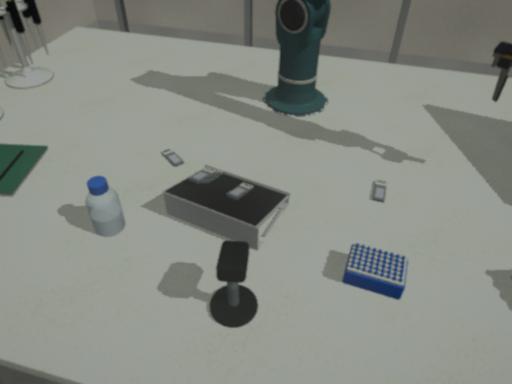

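The top view shows the desk at about (285,180), left mailer (141,250), right mailer (369,245), first (275,188) and the finished run (315,198). The scene view agrees. I'll enlarge these areas.

```bash
cat >> h.py <<'E'
def comp(f,regs,name):
    im=cv2.imread(f'pics/{f}.png'); W=np.zeros((600,800,3),np.uint8)
    for x0,y0,w,h,s,X,Y in regs:
        c=cv2.resize(im[y0:y0+h,x0:x0+w],None,fx=s,fy=s,interpolation=cv2.INTER_CUBIC)
        c=np.clip(c.astype(float)*1.4,0,255).astype(np.uint8)
        for k in range(0,w,5): cv2.line(c,(k*s,0),(k*s,8 if k%10 else 16),(0,0,255),1); 
        for k in range(0,w,10): cv2.putText(c,str(x0+k),(k*s,26),0,.35,(0,0,255),1)
        for k in range(0,h,5): cv2.line(c,(0,k*s),(8 if k%10 else 16,k*s),(0,0,255),1)
        for k in range(0,h,10): cv2.putText(c,str(y0+k),(18,k*s+4),0,.35,(0,0,255),1)
        W[Y:Y+h*s,X:X+w*s]=c
    cv2.imwrite(f'pics/{name}.png',W)
E
python3 -c "
from h import *
comp('t0',[(225,128,120,100,4,0,0),(255,165,35,45,7,490,0),(125,228,35,45,6,0,404-4) if 0 else (125,230,30,40,7,490,318),(350,228,38,32,6,0,405)],'z0')"
```

View pics/z0.png

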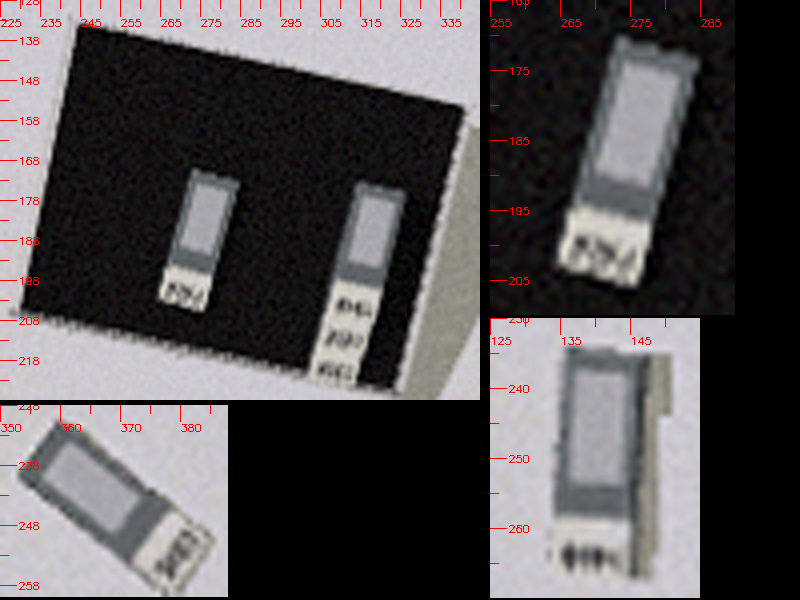

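```bash
cat >> h.py <<'E'
from scipy.optimize import least_squares
def T(x,y,z,yaw,pitch=0):
    M=np.eye(4); M[:3,:3]=(R.from_euler('z',yaw)*R.from_euler('y',-pitch)).as_matrix(); M[:3,3]=[x,y,z]; return M
def ap(M,P): return M[:3,:3]@np.array(P)+M[:3,3]
def fit(c,pts,pix,mk,x0):
    f=lambda q:np.concatenate([proj(c,ap(mk(q),p))-u for p,u in zip(pts,pix)])
    s=least_squares(f,x0,loss='soft_l1',f_scale=.7); return s.x,s.fun.reshape(-1,2)
A=.28
dk=lambda q:T(q[0],q[1],.03,q[2],A)
F=lambda x,s:[x,s*.015,.008]
E
python3 - <<'E'
from h import *
c=load('t0')
pts=[[.185,.125,0],[.185,-.125,0],[0,-.125,0],[0,.125,0],[.126,-.063,.024],[.126,-.093,.024]]
pix=[(245,134.2),(341.5,154.2),(325,226.2),(230.5,206),(314.5,173.2),(326.2,175.5)]
q,e=fit(c,pts,pix,dk,[.55,-.05,-.2]);print('desk',q,e.round(1).tolist()); D=dk(q); np.save('D.npy',D)
# first: in desk frame
q,e=fit(c,[F(-.041,1),F(-.041,-1),F(.041,1),F(.041,-1)],[(264.2,202.8),(275.9,205.5),(272.6,169.6),(284.4,172.6)],lambda q:D@T(q[0],q[1],0,q[2]),[.07,0,0]);print('first in desk',q,e.round(1).tolist(), D@np.array([*q[:2],0,1]))
P=[F(.041,1),F(.041,-1),F(-.019,1),F(-.019,-1),F(-.041,1),F(-.041,-1)]
b=lambda q:T(q[0],q[1],0,q[2])
q,e=fit(c,P,[(135.5,234.1),(145.5,234.8),(134.1,257.6),(144.5,258.2),(133.4,265.5),(144.8,266.6)],b,[.42,.3,0]);print('left',q,e.round(1).tolist())
q,e=fit(c,P,[(359.8,230.2),(352.8,238.7),(377,243.7),(370.3,252.2),(385.2,250),(378.2,259)][0:0] or [(359.8,230.2),(352.8,238.7),(377,243.7),(370.3,252.2),(385.2,250),(378.2,259)],b,[.42,-.3,1]);print('right',q,e.round(1).tolist())
E
```

```text
desk [ 0.51562768 -0.04055325 -0.20607465] [[-3.0, -1.7], [2.2, -0.5], [1.1, 0.1], [-2.7, 0.2], [-0.2, 0.3], [0.4, 0.6]]
first in desk [ 0.07039531  0.02215965 -0.03994331] [[-0.0, -0.5], [0.2, -0.3], [-0.2, 0.4], [0.0, 0.4]] [ 0.58638433 -0.03270572  0.04945414  1.        ]
left [ 0.4306196   0.30706424 -0.04436589] [[-0.6, -0.2], [0.9, -0.4], [-0.5, -0.1], [0.7, -0.1], [-0.2, 0.7], [-0.0, 0.2]]
right [ 0.44276876 -0.27794513  1.56499117] [[-6.5, 20.2], [0.4, -0.1], [-0.8, 6.5], [5.7, -13.7], [-0.7, 0.1], [6.1, -20.6]]
```

```bash
python3 - <<'E'
from h import *
c=load('t0')
pix=np.array([(245,134.2),(341.5,154.2),(325,226.2),(230.5,206),(314.5,173.2),(326.2,175.5)])
def f(q):
    w,l=q[3:5]; P=[[l,w,0],[l,-w,0],[0,-w,0],[0,w,0],[.126,-.063,.024],[.126,-.093,.024]]
    return np.concatenate([proj(c,ap(dk(q),p))-u for p,u in zip(P,pix)])
s=least_squares(f,[.515,-.04,-.2,.12,.185]);print(s.x,s.fun.reshape(-1,2).round(1).tolist())
D=dk(s.x);np.save('D.npy',D)
q,e=fit(c,[F(-.041,1),F(-.041,-1),F(.041,1),F(.041,-1)],[(264.2,202.8),(275.9,205.5),(272.6,169.6),(284.4,172.6)],lambda q:D@T(q[0],q[1],0,q[2]),[.07,0,0]);print('first in desk',q,e.round(1).tolist(), D@np.array([*q[:2],0,1]))
P=[F(.041,-1),F(.041,1),F(-.019,-1),F(-.019,1),F(-.041,-1),F(-.041,1)]
b=lambda q:T(q[0],q[1],0,q[2])
q,e=fit(c,P,[(359.8,230.2),(352.8,238.7),(377,243.7),(370.3,252.2),(385.2,250),(378.2,259)],b,[.42,-.3,1]);print('right',q,e.round(1).tolist())
# second opinion on scene
s=load('s0'); print([proj(s,ap(D,p)).round(1).tolist() for p in ([.185,.125,0],[.185,-.125,0],[0,-.125,0],[0,.125,0],[.126,-.078,.024])])
print(R.from_matrix(D[:3,:3]).as_euler('ZYX'), R.from_quat(r.state()['ee_rot']).as_matrix().round(3).tolist())
E
```

```text
[ 0.51637689 -0.04160051 -0.20667933  0.11953418  0.18160727] [[-0.5, -0.2], [0.1, 0.1], [-0.6, -0.6], [-0.1, 0.3], [0.2, 0.0], [0.8, 0.3]]
first in desk [ 0.06942644  0.02305937 -0.03938773] [[0.0, -0.5], [0.2, -0.3], [-0.2, 0.4], [0.0, 0.4]] [ 0.58641157 -0.03272412  0.04918639  1.        ]
right [ 0.44325645 -0.27733692  0.89529224] [[0.0, -0.5], [0.0, 0.2], [0.8, 0.4], [0.6, 1.2], [-0.8, -0.6], [-0.7, -0.4]]
[[258.5, 225.9], [162.4, 190.2], [204.2, 166.2], [289.3, 194.6], [194.0, 178.6]]
[-2.06679326e-01 -2.80000000e-01  1.38777878e-17] [[-0.909, 0.416, -0.001], [0.416, 0.909, -0.001], [-0.0, -0.002, -1.0]]
```

```bash
cat > go.py <<'E'
import sys
from h import *
# usage: go.py w x y z theta   (world) | d x y z theta_off (desk frame, theta=desk y axis + off)
D=np.load('D.npy'); m=sys.argv[1]; x,y,z,t=map(float,sys.argv[2:6])
if m=='d':
    x,y,z=ap(D,[x,y,z]); t+=np.arctan2(D[1,0],D[0,0])+np.pi/2
s=r.state(); M=R.from_quat(s['ee_rot']).as_matrix()
d=M.T@(np.array([x,y,z])-s['ee_pos']); th=np.arctan2(M[1,1],M[0,1])
turn=-(t-th); print('target',np.round([x,y,z,t],4),'shift',d.round(4),'turn',round(turn,3),'th',round(th,3),'j7',s['joint_pos'][6].round(2))
E
python3 go.py d .0694 .023 .1 -0.0
```

```text
target [ 0.5593 -0.0271  0.1453  1.3641] shift [-0.5199 -0.4415  0.0386] turn -0.222 th 1.142 j7 -0.06
```

```bash
python3 go.py w .5853 -.0325 .15 1.364
```

```text
target [ 0.5853 -0.0325  0.15    1.364 ] shift [-0.5458 -0.4356  0.0339] turn -0.222 th 1.142 j7 -0.06
```

Request:
jog_arm --offsets '[[[-0.25,-0.2,0],-0.1],[[-0.25,-0.2,0],-0.1],[[-0.25,-0.2,0],-0.1],[[-0.25,-0.2,0],-0.2],[[-0.25,-0.2,0],-0.222]]' --jaw 0.06

```text
time: 0.72
ee_pos: [0.4116, 0.3101, 0.1838]
ee_rot: [0.103, 0.995, -0.0, -0.0]
ft_force: [1.1, 0.8, 0.3]
gripper_width: 0.0601
gripper_force: 0.0
```

```bash
python3 go.py w .5853 -.0325 .15 1.364
```

```text
target [ 0.5853 -0.0325  0.15    1.364 ] shift [-0.24   -0.2999  0.0339] turn 0.001 th 1.365 j7 0.67
```

Request:
jog_arm --offsets '[[[-0.2,-0.25,0],0],[[-0.2,-0.25,0],0],[[-0.2,-0.25,0],0],[[-0.2,-0.25,0],0],[[-0.2,-0.25,0],0]]'

```text
time: 1.35
ee_pos: [0.5525, 0.0315, 0.1839]
ee_rot: [0.103, 0.995, 0.0, -0.0]
ft_force: [0.0, 0.0, 0.8]
gripper_width: 0.0601
gripper_force: 0.0
```

Request:
jog_arm --offsets '[[[-0.04,-0.05,0.034],0],[[-0.04,-0.05,0.034],0],[[-0.04,-0.05,0.034],0]]'

```text
time: 1.72
ee_pos: [0.5802, -0.0239, 0.1492]
ee_rot: [0.104, 0.995, -0.0, -0.001]
ft_force: [-0.1, 0.2, -0.3]
gripper_width: 0.0598
gripper_force: 0.0
```

```bash
python3 go.py w .5853 -.0325 .0537 1.364
```

```text
target [ 0.5853 -0.0325  0.0537  1.364 ] shift [-0.0069 -0.0074  0.0955] turn -0.001 th 1.363 j7 1.45
```

Request:
jog_arm --offsets '[[[-0.007,-0.0074,0.04],0],[[-0.007,-0.0074,0.085],0],[[-0.007,-0.0074,0.085],0],[[-0.007,-0.0074,0.085],0]]'

```text
time: 2.22
ee_pos: [0.5873, -0.0312, 0.0668]
ee_rot: [0.102, 0.995, 0.0, 0.001]
ft_force: [0.3, 0.4, 0.5]
gripper_width: 0.0603
gripper_force: 0.0
```

```bash
python3 go.py w .5853 -.0325 .0537 1.364
```

```text
target [ 0.5853 -0.0325  0.0537  1.364 ] shift [ 0.0017 -0.0017  0.0131] turn 0.002 th 1.366 j7 1.5
```

Request:
jog_arm --offsets '[[[0,0,0.003],0],[[0,0,0.006],0],[[0,0,0.009],0],[[0,0,0.010],0],[[0,0,0.010],0]]'

```text
time: 2.85
ee_pos: [0.5861, -0.0327, 0.0549]
ee_rot: [0.103, 0.995, -0.0, -0.0]
ft_force: [-0.6, -0.0, -0.4]
gripper_width: 0.0602
gripper_force: 0.0
```

```bash
python3 go.py w .5853 -.0325 .0537 1.364
```

```text
target [ 0.5853 -0.0325  0.0537  1.364 ] shift [0.0008 0.     0.0012] turn -0.0 th 1.364 j7 1.5
```

Request:
jog_arm --offsets '[[[0.0008,0,0.001],0],[[0.0008,0,0.0015],0],[[0.0008,0,0.0015],0]]'

```text
time: 3.22
ee_pos: [0.5854, -0.0324, 0.0535]
ee_rot: [0.103, 0.995, 0.0, 0.0]
ft_force: [-0.1, 0.8, 0.5]
gripper_width: 0.06
gripper_force: 0.0
```

Request:
jog_arm --offsets '[[[0,0,0],0],[[0,0,0],0],[[0,0,0],0],[[0,0,0],0],[[0,0,0],0]]' --jaw 0.02

```text
time: 3.85
ee_pos: [0.5854, -0.0324, 0.0535]
ee_rot: [0.103, 0.995, 0.0, 0.0]
ft_force: [-0.4, 0.4, 0.3]
gripper_width: 0.02
gripper_force: 0.0
```

```bash
python3 go.py w .5853 -.0325 .0537 1.364
```

```text
target [ 0.5853 -0.0325  0.0537  1.364 ] shift [ 0.0001 -0.0001 -0.0002] turn -0.0 th 1.364 j7 1.5
```

```bash
python3 -c "
from h import *
cap('top','t1');cap('scene','s1')
a=cv2.imread('pics/t1.png')[120:240,215:355];b=cv2.imread('pics/s1.png')[130:260,140:310]
W=np.zeros((500,800,3),np.uint8);W[:360,:420]=cv2.resize(a,None,fx=3,fy=3,interpolation=2);b=cv2.resize(b,(374,286),interpolation=2);W[:286,424:798]=b
cv2.imwrite('pics/z1.png',W)"
```

```text
(no output)
```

View pics/z1.png

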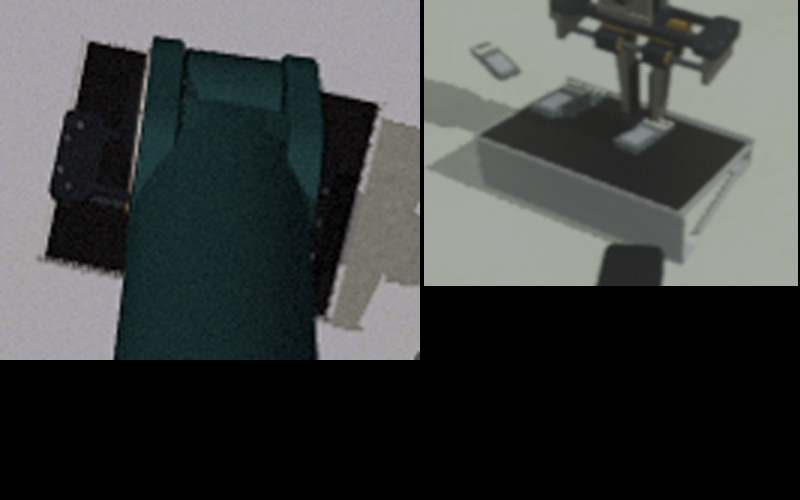

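```bash
python3 -c "
from h import *
D=np.load('D.npy');s=load('s0');t=load('t0')
M=D@T(.0694,.023,0,-.039)
for p in [F(.041,1),F(.041,-1),F(-.041,-1),F(-.041,1),F(-.019,0)]: print(ap(M,p).round(3),proj(s,ap(M,p)).round(1),proj(t,ap(M,p)).round(1))
print('tcp',proj(s,np.array([.5854,-.0324,.0535])))
comp('s0',[(190,155,100,60,7,0,0)],'z2')
comp('s1',[(215,165,60,50,6,0,0)],'tmp')
a=cv2.imread('pics/z2.png');b=cv2.imread('pics/tmp.png');a[420:]=0
a=a[:420,:700];W=np.zeros((600,800,3),np.uint8)
comp('s0',[(215,165,60,50,6,0,0)],'tmp2');c=cv2.imread('pics/tmp2.png')
W[:300,:360]=c[:300,:360];W[:300,400:760]=b[:300,:360]
comp('s0',[(160,160,60,30,6,0,0)],'tmp2');c=cv2.imread('pics/tmp2.png');W[320:500,:360]=c[:180,:360];cv2.imwrite('pics/z2.png',W)
"
```

```text
[ 0.626 -0.027  0.068] [238.3 197. ] [272.4 170. ]
[ 0.619 -0.057  0.068] [227.4 192.9] [284.5 173. ]
[ 0.542 -0.037  0.045] [244.  181.8] [276.1 205.2]
[ 0.55  -0.008  0.046] [254.4 185.5] [264.2 202.3]
[ 0.567 -0.028  0.052] [245.  186.5] [272.4 195.2]
tcp [241.10013277 190.43592274]
```

View pics/z2.png

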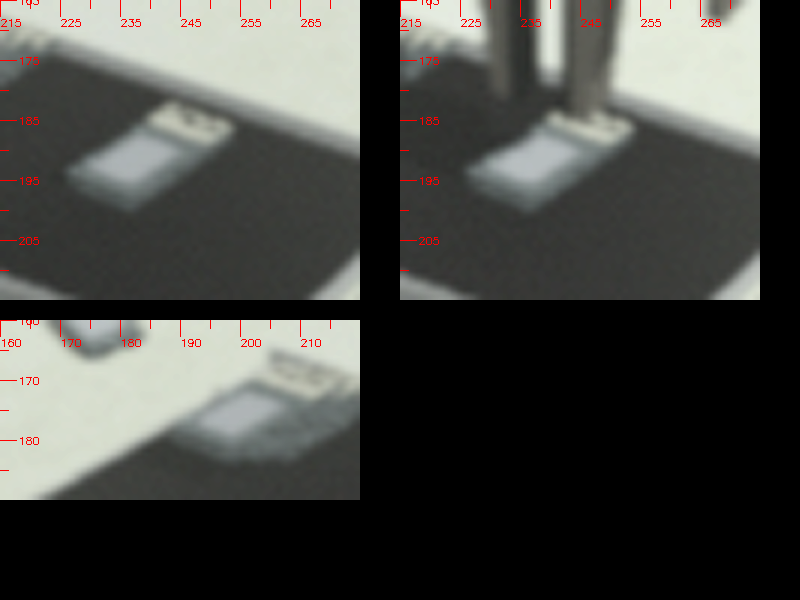

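```bash
python3 -c "
from h import *
s=load('s1')
for dz in(0,.02,.03,.04): print(dz,proj(s,np.array([.5854,-.0324,.0535+dz])))
print('x'); 
for dx in(-.02,-.04,-.06): print(dx,proj(s,np.array([.5854+dx,-.0324,.0535])))
print(r.state())
"
```

```text
0 [241.10013277 190.43592274]
0.02 [241.04327747 184.18669564]
0.03 [241.01430197 180.9998312 ]
0.04 [240.98495191 177.77036878]
x
-0.02 [243.34444049 185.3288927 ]
-0.04 [245.52502139 180.36695406]
-0.06 [247.64453432 175.54404997]
{'time': 3.95, 'joint_pos': array([-0.17422305,  0.527354  ,  0.22363605,  1.87148125, -0.16272974,
        0.76027734,  1.50223022]), 'qd': array([ 5.15558990e-05, -3.87768788e-04,  3.08204299e-04, -2.54315676e-03,
        6.97970550e-04, -3.97046887e-04,  1.64688987e-03]), 'joint_torque': array([-2.12828172e-04, -4.89437199e+01,  3.14030685e+00, -1.88321722e+01,
        1.49644335e-02,  7.78659247e-02,  5.87937421e-06]), 'ee_pos': array([ 0.58539852, -0.03241171,  0.05350235]), 'ee_rot': array([1.03228297e-01, 9.94657689e-01, 1.95918955e-05, 6.72701971e-06]), 'ft_force': array([ 0.43685418, -0.91911424,  0.21054695]), 'moment': array([ 0.0262597 , -0.01560295, -0.01812087]), 'gripper_force': 0.0, 'gripper_width': 0.019627758540901083}
```

Request:
jog_arm --offsets '[[[0,0,0],0],[[0,0,0],0]]' --jaw 0.06

```text
time: 4.2
ee_pos: [0.5854, -0.0324, 0.0535]
ee_rot: [0.103, 0.995, 0.0, 0.0]
ft_force: [0.0, 0.4, -0.9]
gripper_width: 0.038
gripper_force: 0.0
```

```bash
python3 -c "
from h import *
cap('scene','s2')
comp('s2',[(195,90,100,110,5,0,0)],'z3')"
```

```text
(no output)
```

View pics/z3.png

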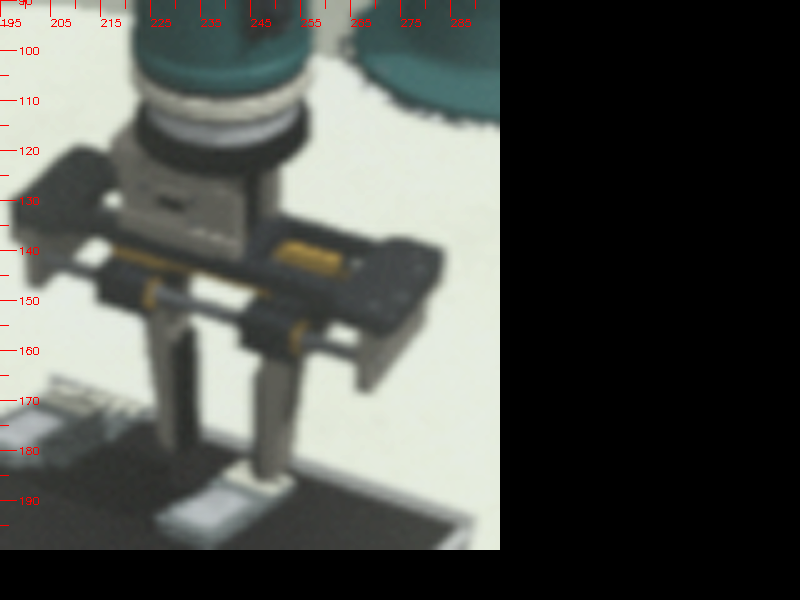

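The fingertips appear about 20 mm higher (or 26 mm nearer the robot) than reported: they end near (240,184), not (241,190). I'll probe by touch.

Request:
jog_arm --offsets '[[[0,0,0.001],0],[[0,0,0.002],0],[[0,0,0.003],0],[[0,0,0.004],0],[[0,0,0.004],0]]' --jaw 0.06

```text
time: 4.88
ee_pos: [0.5853, -0.0325, 0.0494]
ee_rot: [0.103, 0.995, -0.0, -0.0]
ft_force: [0.5, -0.5, 0.2]
gripper_width: 0.0599
gripper_force: 0.0
```

Request:
jog_arm --offsets '[[[0,0,0.001],0],[[0,0,0.002],0],[[0,0,0.003],0],[[0,0,0.004],0],[[0,0,0.004],0]]'

```text
time: 5.5
ee_pos: [0.5853, -0.0325, 0.0454]
ee_rot: [0.103, 0.995, -0.0, -0.0]
ft_force: [0.6, 0.5, -0.1]
gripper_width: 0.06
gripper_force: 0.0
```

Request:
jog_arm --offsets '[[[0,0,0.001],0],[[0,0,0.002],0],[[0,0,0.003],0],[[0,0,0.004],0],[[0,0,0.004],0]]'

```text
time: 6.12
ee_pos: [0.5853, -0.0324, 0.0414]
ee_rot: [0.103, 0.995, -0.0, -0.0]
ft_force: [-0.2, -0.6, 0.2]
gripper_width: 0.06
gripper_force: 0.0
```

Request:
jog_arm --offsets '[[[0,0,0.001],0],[[0,0,0.002],0],[[0,0,0.003],0],[[0,0,0.003],0]]'

```text
time: 6.62
ee_pos: [0.5853, -0.0324, 0.0384]
ee_rot: [0.103, 0.995, -0.0, -0.0]
ft_force: [0.7, 0.2, 0.4]
gripper_width: 0.06
gripper_force: 0.0
```

Request:
jog_arm --offsets '[[[0,0,0.001],0],[[0,0,0.002],0],[[0,0,0.003],0],[[0,0,0.003],0]]' --only "pos|ft"

```text
ee_pos: [0.5853, -0.0324, 0.0354]
ft_force: [-0.5, -0.2, -0.4]
```

```bash
python3 -c "
from h import *
cap('scene','s3')
comp('s3',[(200,140,75,65,8,0,0)],'z4')"
```

```text
(no output)
```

View pics/z4.png

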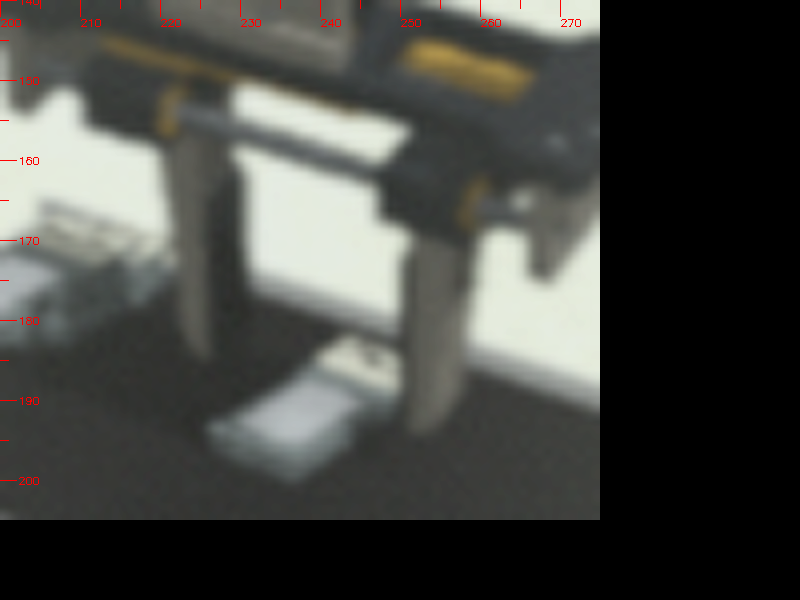

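Request:
jog_arm --offsets '[[[0,0,0.001],0],[[0,0,0.002],0],[[0,0,0.002],0]]' --only "pos|ft"

```text
ee_pos: [0.5854, -0.0324, 0.0334]
ft_force: [-1.2, -0.2, 0.3]
```

Request:
jog_arm --offsets '[[[0,0,0.001],0],[[0,0,0.002],0],[[0,0,0.002],0]]' --only "pos|ft"

```text
ee_pos: [0.5853, -0.0325, 0.0314]
ft_force: [0.1, 0.1, -0.2]
```

Request:
jog_arm --offsets '[[[0,0,0.001],0],[[0,0,0.002],0],[[0,0,0.002],0]]' --only "pos|ft"

```text
ee_pos: [0.5853, -0.0325, 0.0294]
ft_force: [1.0, 0.4, 0.2]
```

Request:
jog_arm --offsets '[[[0,0,0],0],[[0,0,0],0],[[0,0,0],0],[[0,0,0],0]]' --jaw 0.02

```text
time: 8.8
ee_pos: [0.5854, -0.0325, 0.0296]
ee_rot: [0.103, 0.995, 0.0, 0.0]
ft_force: [-1.2, 0.2, 2.9]
gripper_width: 0.022
gripper_force: 1.2
```

Request:
jog_arm --offsets '[[[0,0,0],0],[[0,0,-0.006],0],[[0,0,-0.006],0],[[0,0,-0.006],0],[[0,0,-0.006],0]]' --jaw 0.06 --only "pos|ft|wid"

```text
ee_pos: [0.5853, -0.0324, 0.0354]
ft_force: [-0.3, 1.1, 0.5]
gripper_width: 0.0597
```

Request:
jog_arm --offsets '[[[0,0,0.003],0],[[0,0,0.006],0],[[0,0,0.007],0],[[0,0,0.008],0],[[0,0,0.008],0]]' --only "pos|ft|wid"

```text
ee_pos: [0.5854, -0.0324, 0.0274]
ft_force: [-0.5, 0.5, -0.8]
gripper_width: 0.0602
```

Request:
jog_arm --offsets '[[[0,0,0.001],0],[[0,0,0.002],0],[[0,0,0.002],0]]' --only "pos|ft|wid"

```text
ee_pos: [0.5854, -0.0325, 0.0254]
ft_force: [0.2, 0.2, -0.5]
gripper_width: 0.0605
```

Request:
jog_arm --offsets '[[[0,0,0.001],0],[[0,0,0.002],0],[[0,0,0.002],0]]' --only "pos|ft|wid"

```text
ee_pos: [0.5853, -0.0324, 0.0234]
ft_force: [-0.3, 0.6, 0.5]
gripper_width: 0.0599
```

Request:
jog_arm --offsets '[[[0,0,0.001],0],[[0,0,0.0015],0],[[0,0,0.0015],0]]' --only "pos|ft|wid"

```text
ee_pos: [0.5853, -0.0324, 0.0219]
ft_force: [-0.5, -0.3, 0.1]
gripper_width: 0.0601
```

```bash
python3 -c "
from h import *
cap('scene','s4')
comp('s4',[(205,150,70,60,8,0,0)],'z5')"
```

```text
(no output)
```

View pics/z5.png

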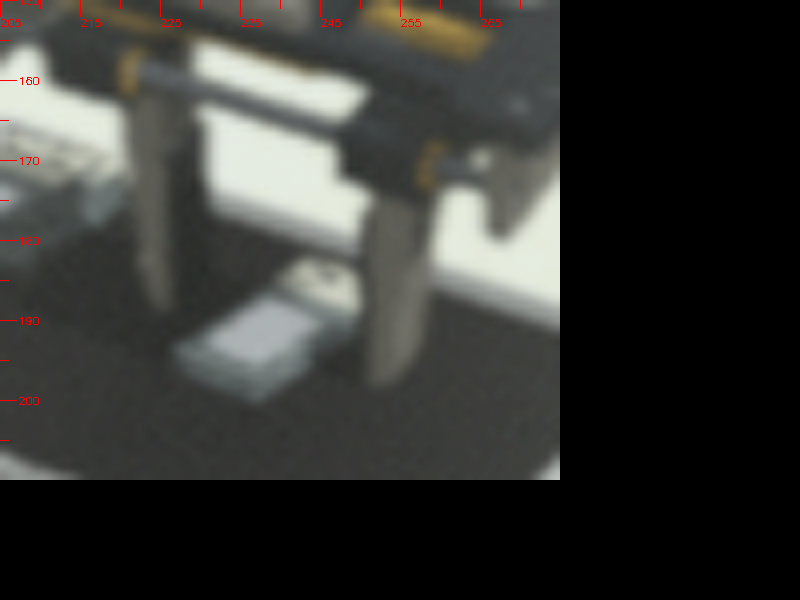

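Request:
jog_arm --offsets '[[[0,0,0],0],[[0,0,0],0],[[0,0,0],0],[[0,0,0],0]]' --jaw 0.02

```text
time: 11.72
ee_pos: [0.5854, -0.0324, 0.0221]
ee_rot: [0.103, 0.995, 0.0, 0.0]
ft_force: [-1.3, -0.3, 0.8]
gripper_width: 0.0296
gripper_force: 29.8
```

Request:
jog_arm --offsets '[[[0.006,0,0.0015],0],[[0.012,0,0.0033],0],[[0.018,0,0.005],0],[[0.024,0,0.0067],0],[[0.024,0,0.0067],0]]'

```text
time: 12.35
ee_pos: [0.5613, -0.0274, 0.0151]
ee_rot: [0.103, 0.995, 0.0, -0.0]
ft_force: [0.4, 0.1, -0.2]
gripper_width: 0.0292
gripper_force: 29.8
```

Request:
jog_arm --offsets '[[[0.0015,0,0.0004],0],[[0.003,0,0.0008],0],[[0.0045,0,0.0012],0],[[0.006,0,0.0016],0],[[0.006,0,0.0016],0]]'

```text
time: 12.98
ee_pos: [0.5586, -0.0267, 0.0147]
ee_rot: [0.103, 0.995, -0.0, 0.003]
ft_force: [5.3, -0.7, 0.7]
gripper_width: 0.0293
gripper_force: 29.7
```

Request:
jog_arm --offsets '[[[-0.0025,0,0],0],[[-0.0025,0,0],0]]' --only "ft|pos"

```text
ee_pos: [0.5587, -0.0268, 0.0141]
ft_force: [1.3, -0.5, 5.3]
```

Request:
jog_arm --offsets '[[[0,0,0],0],[[0,0,0],0],[[0,0,-0.03],0],[[0,0,-0.09],0],[[0,0,-0.12],0]]' --jaw 0.05

```text
time: 13.85
ee_pos: [0.5589, -0.0268, 0.136]
ee_rot: [0.103, 0.995, 0.0, 0.001]
ft_force: [0.5, 0.4, 0.8]
gripper_width: 0.05
gripper_force: 0.0
```

Request:
jog_arm --offsets '[[[0,0.06,0],0],[[0,0.12,-0.01],0],[[0,0.18,-0.01],0],[[0,0.25,-0.01],0],[[0,0.25,-0.01],0]]'

```text
time: 14.48
ee_pos: [0.6081, 0.2243, 0.1425]
ee_rot: [0.099, 0.995, 0.001, -0.001]
ft_force: [0.2, -0.3, -1.1]
gripper_width: 0.0503
gripper_force: 0.0
```

```bash
python3 go.py w .4306 .3071 .05 1.5264
python3 -c "
from h import *
cap('top','t5');cap('scene','s5')
comp('t5',[(225,165,110,68,7,0,0)],'z6')"
```

```text
target [0.4306 0.3071 0.05   1.5264] shift [0.1901 0.046  0.093 ] turn -0.154 th 1.372 j7 1.06
```

View pics/z6.png

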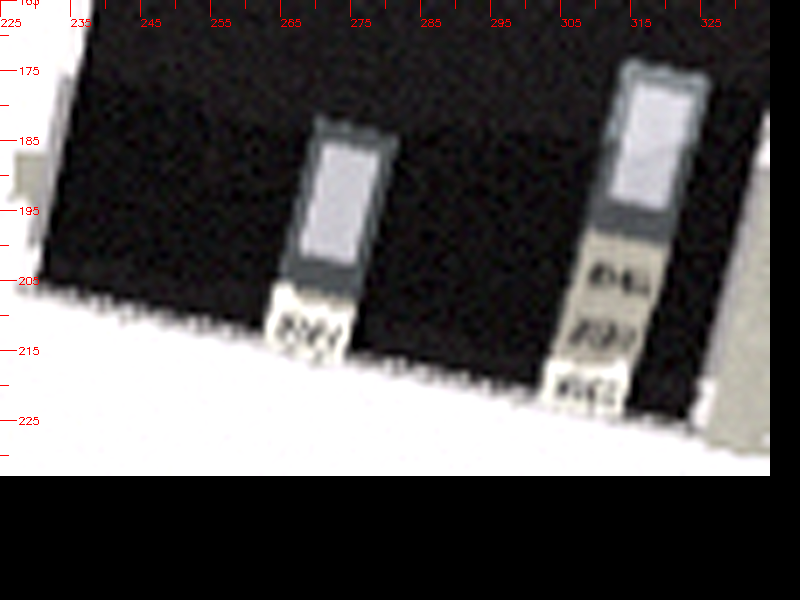

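First lies home against the ledge and square. I'll fit its pose from the head corners (269.6,181.4)/(281.4,184.4) and the label line (263.9,204.8)/(275.6,207.4).

```bash
python3 - <<'E'
from h import *
c=load('t5');D=np.load('D.npy')
q,e=fit(c,[F(.041,1),F(.041,-1),F(-.019,1),F(-.019,-1),F(-.041,1),F(-.041,-1)],[(269.6,181.4),(281.4,184.4),(263.9,204.8),(275.6,207.4),(262.4,211.4),(274.1,214.5)],lambda q:D@T(q[0],q[1],0,q[2]),[.04,.02,0]);print('first in desk',q,e.round(1).tolist())
E
```

```text
first in desk [ 0.04203373  0.02355189 -0.02221122] [[-0.1, -0.4], [0.2, -0.7], [0.1, -0.3], [0.3, -0.1], [-0.4, 1.6], [-0.2, 1.2]]
```

Request:
jog_arm --offsets '[[[0.05,0.01,0.02],-0.05],[[0.1,0.025,0.04],-0.1],[[0.19,0.046,0.04],-0.154],[[0.19,0.046,0.04],-0.154],[[0.19,0.046,0.04],-0.154]]'

```text
time: 15.2
ee_pos: [0.4317, 0.3008, 0.1038]
ee_rot: [0.026, 1.0, -0.0, -0.001]
ft_force: [0.8, -0.1, 0.1]
gripper_width: 0.05
gripper_force: 0.0
```

```bash
python3 go.py w .4306 .3071 -0.027 1.5264
```

```text
target [ 0.4306  0.3071 -0.027   1.5264] shift [0.0013 0.0063 0.1308] turn -0.008 th 1.519 j7 0.9
```

Request:
jog_arm --offsets '[[[0.0013,0.0063,0.04],-0.008],[[0.0013,0.0063,0.09],-0.008],[[0.0013,0.0063,0.12],-0.008],[[0.0013,0.0063,0.124],-0.008],[[0.0013,0.0063,0.124],-0.008]]'

```text
time: 15.82
ee_pos: [0.4339, 0.3072, -0.0197]
ee_rot: [0.024, 1.0, -0.0, 0.001]
ft_force: [1.1, 0.5, 0.1]
gripper_width: 0.0502
gripper_force: 0.0
```

Request:
jog_arm --offsets '[[[0,0,0.001],0],[[0,0,0.003],0],[[0,0,0.004],0],[[0,0,0.005],0],[[0,0,0.005],0]]' --only "pos|ft"

```text
ee_pos: [0.4323, 0.3083, -0.0253]
ft_force: [-0.6, 0.5, -0.9]
```

```bash
python3 go.py w .4306 .3071 -0.029 1.5264
```

```text
target [ 0.4306  0.3071 -0.029   1.5264] shift [ 0.0016 -0.0013  0.0037] turn -0.0 th 1.526 j7 0.92
```

Request:
jog_arm --offsets '[[[0.0016,-0.0013,0.001],0],[[0.0016,-0.0013,0.002],0],[[0.0016,-0.0013,0.002],0]]' --only "pos|ft"

```text
ee_pos: [0.4306, 0.307, -0.0274]
ft_force: [-0.5, 0.4, 0.0]
```

Request:
jog_arm --offsets '[[[0,0,0.001],0],[[0,0,0.0015],0],[[0,0,0.0015],0]]' --only "pos|ft"

```text
ee_pos: [0.4307, 0.307, -0.0289]
ft_force: [-0.4, -0.8, 0.3]
```

Request:
jog_arm --offsets '[[[0,0,0.001],0],[[0,0,0.0015],0],[[0,0,0.0015],0]]' --only "pos|ft"

```text
ee_pos: [0.4307, 0.307, -0.0302]
ft_force: [-0.7, -0.1, 3.0]
```

Request:
jog_arm --offsets '[[[0.005,0,-0.0015],0],[[0.01,0,-0.0015],0],[[0.01,0,-0.0015],0]]' --only "pos|ft"

```text
ee_pos: [0.42, 0.3076, -0.0289]
ft_force: [-0.1, 0.5, 0.2]
```

Request:
jog_arm --offsets '[[[0,0,0],0],[[0,0,0],0],[[0,0,0],0],[[0,0,0],0]]' --jaw 0.02

```text
time: 18.45
ee_pos: [0.4209, 0.3075, -0.0288]
ee_rot: [0.023, 1.0, 0.0, 0.0]
ft_force: [0.8, 0.1, 0.0]
gripper_width: 0.0298
gripper_force: 30.0
```

Request:
jog_arm --offsets '[[[0,0,-0.02],0],[[0,0,-0.06],0],[[0,0,-0.12],0],[[0,0,-0.14],0],[[0,0,-0.14],0]]'

```text
time: 19.08
ee_pos: [0.4216, 0.3083, 0.1127]
ee_rot: [0.022, 1.0, 0.001, 0.001]
ft_force: [0.5, 0.0, -1.4]
gripper_width: 0.0295
gripper_force: 30.0
```

Move: from (.4216,.3083,.1127) to (~.57,-.03,.13): dist .37; 2 calls.

```bash
python3 -c "
from h import *
D=np.load('D.npy');print((np.linalg.inv(D)@np.array([.5587,-.0268,.0465,1])).round(4))
for s in [.0545]: print(ap(D,[s,.0236,.0125]))"
python3 go.py d .0545 .0236 .0125 0
```

```text
[0.0415 0.0232 0.0052 1.    ]
[ 0.56910175 -0.02854232  0.05707458]
target [ 0.5691 -0.0285  0.0571  1.3641] shift [-0.1623 -0.33    0.0552] turn 0.162 th 1.526 j7 0.88
```

Request:
jog_arm --offsets '[[[0,-0.06,-0.02],0],[[-0.05,-0.12,-0.02],0.05],[[-0.1,-0.18,-0.02],0.1],[[-0.13,-0.24,-0.02],0.162],[[-0.14,-0.26,-0.02],0.162]]' --only "pos|ft|wid"

```text
ee_pos: [0.5487, 0.0393, 0.1293]
ft_force: [0.1, 1.5, 0.5]
gripper_width: 0.0295
```

```bash
python3 go.py d .0545 .0232 .0125 0
```

```text
target [ 0.569  -0.0289  0.0571  1.3641] shift [-0.0341 -0.0625  0.0722] turn -0.001 th 1.363 j7 1.35
```

Request:
jog_arm --offsets '[[[-0.02,-0.04,0],0],[[-0.0341,-0.0625,0.03],0],[[-0.0341,-0.0625,0.08],0],[[-0.0341,-0.0625,0.08],0],[[-0.0341,-0.0625,0.08],0]]' --only "pos|ft|wid"

```text
ee_pos: [0.5696, -0.0264, 0.0514]
ft_force: [-0.6, 0.2, -0.2]
gripper_width: 0.0296
```

```bash
python3 go.py d .0545 .0232 .0125 0
```

```text
target [ 0.569  -0.0289  0.0571  1.3641] shift [ 0.     -0.0026 -0.0057] turn 0.0 th 1.364 j7 1.52
```

Request:
jog_arm --offsets '[[[0,0,0],0],[[0,-0.001,0.004],0],[[0,-0.001,0.008],0],[[0,-0.001,0.012],0],[[0,-0.001,0.012],0]]' --only "pos|ft|wid"

```text
ee_pos: [0.5689, -0.0276, 0.0388]
ft_force: [0.3, 0.3, 0.3]
gripper_width: 0.0296
```

```bash
python3 go.py d .0545 .0232 .0125 0
```

```text
target [ 0.569  -0.0289  0.0571  1.3641] shift [-0.0003 -0.0013 -0.0183] turn -0.0 th 1.364 j7 1.53
```

Request:
jog_arm --offsets '[[[0,-0.0013,0.002],0],[[0,-0.0013,0.004],0],[[0,-0.0013,0.006],0],[[0,-0.0013,0.006],0]]' --only "pos|ft|wid"

```text
ee_pos: [0.5688, -0.0289, 0.033]
ft_force: [0.8, -0.4, -0.6]
gripper_width: 0.0294
```

Request:
jog_arm --offsets '[[[0,0,0.002],0],[[0,0,0.003],0],[[0,0,0.004],0],[[0,0,0.004],0]]' --only "pos|ft|wid"

```text
ee_pos: [0.5696, -0.0291, 0.0303]
ft_force: [-2.9, -0.8, 8.2]
gripper_width: 0.0296
```

Request:
jog_arm --offsets '[[[0,0,0.001],0],[[0,0,0.002],0],[[0,0,0.003],0],[[0,0,0.003],0]]' --only "pos|ft|wid"

```text
ee_pos: [0.5696, -0.0291, 0.0274]
ft_force: [-3.1, 0.3, 9.9]
gripper_width: 0.0291
```

```bash
python3 go.py d .0545 .0232 .0125 0
```

```text
target [ 0.569  -0.0289  0.0571  1.3641] shift [ 0.0006  0.0001 -0.0296] turn -0.001 th 1.364 j7 1.54
```

Request:
jog_arm --offsets '[[[0,0,0.001],0],[[0,0,0.002],0],[[0,0,0.003],0],[[0,0,0.003],0]]' --only "pos|ft|wid"

```text
ee_pos: [0.5694, -0.0291, 0.0244]
ft_force: [-2.9, -0.0, 9.4]
gripper_width: 0.029
```

Request:
jog_arm --offsets '[[[0,0,0.001],0],[[0,0,0.0015],0],[[0,0,0.0015],0]]' --only "pos|ft|wid"

```text
ee_pos: [0.5695, -0.0294, 0.0231]
ft_force: [-3.7, 0.3, 12.3]
gripper_width: 0.0298
```

Request:
jog_arm --offsets '[[[0,0,0.001],0],[[0,0,0.001],0]]' --only "pos|ft|wid"

```text
ee_pos: [0.5697, -0.0296, 0.0222]
ft_force: [-4.1, -0.3, 11.4]
gripper_width: 0.0293
```

Request:
jog_arm --offsets '[[[0,0,0.001],0],[[0,0,0.001],0]]' --only "pos|ft|wid"

```text
ee_pos: [0.5698, -0.0296, 0.0215]
ft_force: [-4.6, -0.1, 13.1]
gripper_width: 0.0296
```

Request:
jog_arm --offsets '[[[0,0,-0.001],0],[[0,0,-0.001],0]]' --only "pos|ft|wid"

```text
ee_pos: [0.5698, -0.0296, 0.0216]
ft_force: [-1.2, -1.4, 8.2]
gripper_width: 0.0293
```

Request:
jog_arm --offsets '[[[0,0,0],0],[[0,0,0],0],[[0,0,-0.03],0],[[0,0,-0.09],0],[[0,0,-0.12],0]]' --jaw 0.05 --only "time|pos|ft|wid"

```text
time: 24.7
ee_pos: [0.5701, -0.0289, 0.1432]
ft_force: [0.9, 0.3, -0.5]
gripper_width: 0.0501
```

```bash
python3 go.py w .4433 -.2773 .10 -0.676
```

```text
target [ 0.4433 -0.2773  0.1    -0.676 ] shift [ 0.0732 -0.2692  0.0428] turn 2.04 th 1.364 j7 1.48
```

Two calls.

Request:
jog_arm --offsets '[[[0.02,-0.05,0],0.18],[[0.04,-0.1,0],0.36],[[0.06,-0.16,0],0.54],[[0.07,-0.22,0],0.72],[[0.073,-0.269,0],0.9]]' --only "pos|ft|wid"

```text
ee_pos: [0.4408, -0.2789, 0.1407]
ft_force: [0.6, -0.9, 0.9]
gripper_width: 0.0499
```

```bash
python3 go.py w .4433 -.2773 .10 -0.676
python3 -c "
from h import *
cap('top','t6');cap('scene','s6')
comp('t6',[(245,160,85,65,6,0,0)],'z7');a=cv2.imread('pics/z7.png')
comp('s6',[(190,155,70,55,5,0,0)],'z7b');b=cv2.imread('pics/z7b.png');a[:275,450:800]=b[:275,:350]
comp('t6',[(350,225,38,36,5,0,0)],'z7b');b=cv2.imread('pics/z7b.png');a[300:480,520:710]=b[:180,:190]
cv2.imwrite('pics/z7.png',a)"
```

```text
target [ 0.4433 -0.2773  0.1    -0.676 ] shift [0.0004 0.0029 0.0407] turn 1.133 th 0.457 j7 1.19
```

View pics/z7.png

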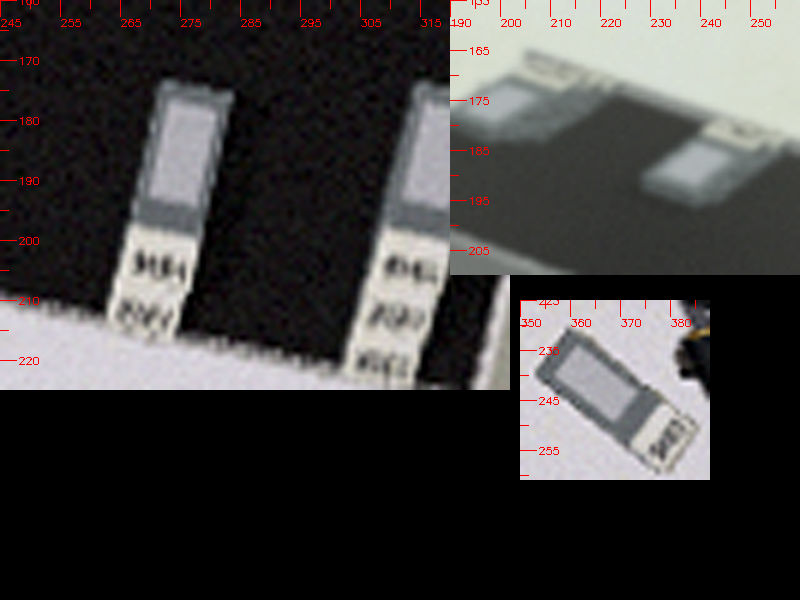

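The second mailer is lapped flat and in line: head corners (271.2,173.2)/(283.5,175.2), label line (266.5,197.2)/(278.7,199.2). That was my tenth picture, so I'll work numerically from here.

```bash
python3 - <<'E'
from h import *
c=load('t6');D=np.load('D.npy')
q,e=fit(c,[F(.041,1),F(.041,-1),F(-.019,1),F(-.019,-1)],[(271.2,173.2),(283.5,175.2),(266.5,197.2),(278.7,199.2)],lambda q:D@T(q[0],q[1],.008,q[2]),[.06,.02,0]);print('second in desk',q,e.round(1).tolist())
P=[F(.041,-1),F(.041,1),F(-.019,-1),F(-.019,1)]
# same method for done3 head as sanity, then right
E
```

```text
second in desk [0.06365796 0.02221864 0.02079583] [[-0.1, -0.2], [-0.0, 0.1], [0.1, -0.1], [0.0, 0.2]]
```

Request:
jog_arm --offsets '[[[0,0,0],0.18],[[0,0,0],0.36],[[0,0,0.02],0.54],[[0,0,0.04],0.72],[[0,0,0.04],0.9]]' --only "pos|ft|wid"

```text
ee_pos: [0.4415, -0.2753, 0.0989]
ft_force: [0.2, -0.3, 0.2]
gripper_width: 0.0501
```

```bash
python3 go.py w .4433 -.2773 -.027 -0.676
```

```text
target [ 0.4433 -0.2773 -0.027  -0.676 ] shift [-0.001   0.0029  0.1259] turn 0.236 th -0.44 j7 0.44
```

```bash
python3 go.py w .437 -.2851 -.02 -0.676
```

```text
target [ 0.437  -0.2851 -0.02   -0.676 ] shift [-0.0108  0.0005  0.1189] turn 0.236 th -0.44 j7 0.44
```

```bash
python3 - <<'E'
from h import *
# check right pose by mask of grey body+panel: re-reading with second look (crop 5x at 520,300)
c=load('t6')
px=lambda X,Y:(350+(X-520)/5-.5,225+(Y-300)/5-.5)
pix=[px(573,327),px(536,373),px(662,391),px(628,440),px(697,424),px(662,474)]
P=[F(.041,-1),F(.041,1),F(-.019,-1),F(-.019,1),F(-.041,-1),F(-.041,1)]
print(fit(c,P,pix,lambda q:T(q[0],q[1],0,q[2]),[.443,-.277,.9]))
E
```

```text
(array([ 0.4435969 , -0.27789403,  0.90726508]), array([[-0.23756932, -0.21459109],
       [ 0.26772998, -0.09285166],
       [ 0.14196127,  1.17006071],
       [ 0.11420461,  0.70733199],
       [-0.24648008, -0.25965726],
       [-0.04830411, -0.91913571]]))
```

Request:
jog_arm --offsets '[[[-0.0108,0.0005,0.02],0.12],[[-0.0108,0.0005,0.06],0.231],[[-0.0108,0.0005,0.1],0.231],[[-0.0108,0.0005,0.119],0.231],[[-0.0108,0.0005,0.119],0.231]]' --only "pos|ft|wid"

```text
ee_pos: [0.4376, -0.2865, -0.0192]
ft_force: [0.5, 0.8, 0.1]
gripper_width: 0.0501
```

Request:
jog_arm --offsets '[[[0,0,0.002],0],[[0,0,0.004],0],[[0,0,0.006],0],[[0,0,0.006],0]]' --only "pos|ft|wid"

```text
ee_pos: [0.4384, -0.2872, -0.0241]
ft_force: [-0.2, 0.7, 0.1]
gripper_width: 0.0503
```

```bash
python3 go.py w .437 -.2851 -.029 -0.671
```

```text
target [ 0.437  -0.2851 -0.029  -0.671 ] shift [ 0.0008 -0.0024  0.0049] turn 0.004 th -0.667 j7 0.45
```

Request:
jog_arm --offsets '[[[0.0008,-0.0024,0.002],0],[[0.0008,-0.0024,0.004],0],[[0.0008,-0.0024,0.0045],0],[[0.0008,-0.0024,0.0045],0]]' --only "pos|ft|wid"

```text
ee_pos: [0.4368, -0.2852, -0.0289]
ft_force: [0.0, -0.1, 0.7]
gripper_width: 0.05
```

Request:
jog_arm --offsets '[[[0,0,0],0],[[0,0,0],0],[[0,0,0],0],[[0,0,0],0]]' --jaw 0.02 --only "pos|ft|wid|grip"

```text
ee_pos: [0.4368, -0.2852, -0.0288]
ft_force: [0.3, -0.6, 0.5]
gripper_width: 0.0294
gripper_force: 30.0
```

```bash
python3 go.py w .437 -.2851 -.029 -0.671
```

```text
target [ 0.437  -0.2851 -0.029  -0.671 ] shift [0.0001 0.0001 0.0002] turn 0.004 th -0.667 j7 0.45
```

Request:
jog_arm --offsets '[[[0,0,-0.02],0],[[0,0,-0.06],0],[[0,0,-0.12],0],[[0,0,-0.17],0],[[0,0,-0.17],0]]' --only "time|pos|ft|wid"

```text
time: 28.8
ee_pos: [0.439, -0.2866, 0.1455]
ft_force: [0.1, -0.3, -0.6]
gripper_width: 0.0298
```

```bash
python3 go.py d .0755 .0226 .0205 -3.1416
```

```text
target [ 0.5865 -0.0332  0.0706 -1.7775] shift [ 0.29   -0.0416  0.0756] turn 1.11 th -0.667 j7 0.22
```

Request:
jog_arm --offsets '[[[0.05,0,0],0.18],[[0.1,-0.01,0],0.36],[[0.15,-0.02,0],0.54],[[0.2,-0.03,0],0.72],[[0.25,-0.035,0],0.9]]' --only "pos|ft|wid"

```text
ee_pos: [0.5637, -0.0651, 0.1407]
ft_force: [0.3, -0.7, -0.5]
gripper_width: 0.0292
```

```bash
python3 go.py d .0755 .0226 .0205 -3.1416
```

```text
target [ 0.5865 -0.0332  0.0706 -1.7775] shift [ 0.0229 -0.0319  0.0702] turn 0.204 th -1.573 j7 -0.98
```

Request:
jog_arm --offsets '[[[0.0229,-0.0319,0],0.1],[[0.0229,-0.0319,0],0.204],[[0.0229,-0.0319,0.04],0.204],[[0.0229,-0.0319,0.078],0.204],[[0.0229,-0.0319,0.078],0.204]]' --only "pos|ft|wid"

```text
ee_pos: [0.5839, -0.0348, 0.0606]
ft_force: [-0.1, 0.5, 0.3]
gripper_width: 0.0298
```

```bash
python3 go.py d .0755 .0226 .0205 -3.1416
```

```text
target [ 0.5865 -0.0332  0.0706 -1.7775] shift [ 0.0022 -0.0021 -0.01  ] turn 0.006 th -1.772 j7 -1.12
```

Request:
jog_arm --offsets '[[[0.0022,-0.0021,0.003],0.006],[[0.0022,-0.0021,0.007],0.006],[[0.0022,-0.0021,0.011],0.006],[[0.0022,-0.0021,0.011],0.006]]' --only "pos|ft|wid"

```text
ee_pos: [0.5893, -0.0333, 0.0523]
ft_force: [0.1, -0.5, -0.6]
gripper_width: 0.0294
```

```bash
python3 go.py d .0755 .0226 .0205 -3.1416
```

```text
target [ 0.5865 -0.0332  0.0706 -1.7775] shift [-0.0028  0.0005 -0.0182] turn 0.0 th -1.777 j7 -1.12
```

Request:
jog_arm --offsets '[[[0,0,0],0],[[0,0,0],0]]' --only "pos"

```text
ee_pos: [0.5894, -0.0335, 0.0524]
```

```bash
python3 go.py d .0755 .0226 .0205 -3.1416
```

```text
target [ 0.5865 -0.0332  0.0706 -1.7775] shift [-0.0029  0.0003 -0.0182] turn 0.0 th -1.777 j7 -1.12
```

Request:
jog_arm --offsets '[[[-0.0029,0.0003,0.001],0],[[-0.0029,0.0003,0.003],0],[[-0.0029,0.0003,0.005],0],[[-0.0029,0.0003,0.005],0]]' --only "pos|ft"

```text
ee_pos: [0.5863, -0.0331, 0.047]
ft_force: [-0.1, -0.7, -0.3]
```

Request:
jog_arm --offsets '[[[0,0,0.002],0],[[0,0,0.004],0],[[0,0,0.005],0],[[0,0,0.005],0]]' --only "pos|ft"

```text
ee_pos: [0.5864, -0.0332, 0.0421]
ft_force: [-0.4, -0.5, 0.9]
```

```bash
python3 go.py d .0755 .0226 .0205 -3.1416
```

```text
target [ 0.5865 -0.0332  0.0706 -1.7775] shift [ 0.0001  0.     -0.0285] turn 0.0 th -1.777 j7 -1.11
```

Request:
jog_arm --offsets '[[[0,0,0.001],0],[[0,0,0.002],0],[[0,0,0.002],0]]' --only "pos|ft"

```text
ee_pos: [0.5863, -0.0331, 0.0401]
ft_force: [0.2, 0.1, -0.0]
```

Request:
jog_arm --offsets '[[[0,0,0.001],0],[[0,0,0.002],0],[[0,0,0.002],0]]' --only "pos|ft"

```text
ee_pos: [0.5869, -0.0332, 0.0392]
ft_force: [-2.2, 0.5, 9.5]
```

Request:
jog_arm --offsets '[[[0,0,0.001],0],[[0,0,0.002],0],[[0,0,0.002],0]]' --only "pos|ft|wid"

```text
ee_pos: [0.5881, -0.0335, 0.039]
ft_force: [-4.8, 2.1, 20.9]
gripper_width: 0.0297
```

Request:
jog_arm --offsets '[[[0,0,-0.006],0],[[0,0,-0.03],0],[[0,0,-0.08],0],[[0,0,-0.08],0]]' --only "time|pos|ft"

```text
time: 33.42
ee_pos: [0.589, -0.0339, 0.1204]
ft_force: [-0.3, 0.4, -1.1]
```

Request:
jog_arm --offsets '[[[0,-0.06,0],0],[[0,-0.12,0],0],[[0,-0.18,0],0],[[0,-0.22,0],0],[[0,-0.22,0],0]]' --only "pos|ft|wid"

```text
ee_pos: [0.6309, 0.187, 0.1151]
ft_force: [-0.3, 0.2, 0.0]
gripper_width: 0.0296
```

```bash
python3 - <<'E'
from h import *
a=cap('top','t7'); b=load('t6')
# mailers region: compare with t6 (before) by shift estimate on second's stack window
w=(slice(168,218),slice(258,290))
g=lambda c:cv2.cvtColor(c['frame'],cv2.COLOR_BGR2GRAY).astype(np.float32)[w]
print(cv2.phaseCorrelate(g(b),g(a)), np.abs(g(a)-g(b)).mean(), np.abs(g(a)-g(b)).max())
w=(slice(168,222),slice(298,328)); print(np.abs(g(a)-g(b)).mean(),cv2.phaseCorrelate(g(b),g(a)))
E
python3 go.py d .1 .08 .0205 -3.1416
```

```text
((0.013985827117915406, 0.38907618535967003), 1.1161147332191468) 11.1775 83.0
11.271605 ((0.04476236296836866, -0.21642126430398534), 0.9232076984864694)
target [ 0.6213  0.0181  0.0773 -1.7775] shift [0.0241 0.1641 0.0383] turn 0.004 th -1.774 j7 -1.53
```

```bash
cat >> h.py <<'E'
def prof(c,D,z,y0=.0225,along=True,x0=.06,half=.009):
    g=cv2.cvtColor(c['frame'],cv2.COLOR_BGR2GRAY).astype(np.float32); ss=np.arange(-.01,.15,.001) if along else np.arange(-.035,.035,.001)
    out=[]
    for s in ss:
        P=[proj(c,ap(D,[s,y0+k,z] if along else [x0+k,y0+s,z])) for k in np.linspace(-half,half,9)]
        out.append(np.mean([cv2.getRectSubPix(g,(1,1),(float(p[0]),float(p[1])))[0,0] for p in P]))
    return ss,np.array(out)
def edges(c,D,z,**k):
    s,v=prof(c,D,z,**k); v=cv2.GaussianBlur(v[None],(0,0),1.5,borderType=cv2.BORDER_REPLICATE)[0] if 1 else v; d=np.gradient(v)
    return [(round(s[i]*1000),round(float(d[i]),1)) for i in range(1,len(s)-1) if abs(d[i])>3 and abs(d[i])>=abs(d[i-1]) and abs(d[i])>abs(d[i+1])]
E
python3 - <<'E'
from h import *
D=np.load('D.npy')
for n in('t6','t7'):
    c=load(n); print(n,edges(c,D,.016)); 
    for x0 in(.035,.055,.095): print('  side',x0,edges(c,D,.016,along=False,x0=x0,half=.004))
E
```

```text
t6 [(-3, -4.1), (6, -5.5), (13, 9.3), (27, -10.6), (34, 12.2), (45, -13.5), (57, 8.6), (97, -8.5), (105, -11.3)]
  side 0.035 [(-14, 28.3), (-4, -6.5), (0, 4.9), (7, -3.3), (10, 7.8), (16, -25.5)]
  side 0.055 [(-14, 13.7), (16, -13.0)]
  side 0.095 [(-14, 14.7), (11, -8.6), (15, -12.5)]
t7 [(-2, -4.5), (6, -5.9), (13, 10.6), (23, -11.0), (33, 11.9), (43, -15.8), (56, 14.2), (96, -14.1), (104, -9.1)]
  side 0.035 [(-14, 35.1), (10, 5.2), (16, -30.8)]
  side 0.055 [(-14, 10.8), (11, -6.8), (16, -8.9)]
  side 0.095 [(-14, 10.3), (-10, 11.8), (11, -9.7), (15, -11.2)]
```

```bash
python3 go.py d .09 .083 0 -3.1416
```

```text
target [ 0.6181  0.0219  0.0549 -1.7775] shift [0.0202 0.161  0.0608] turn 0.004 th -1.774 j7 -1.53
```

Request:
jog_arm --offsets '[[[0,0.05,0],0],[[0.014,0.1,0],0],[[0.014,0.16,0.02],0],[[0.014,0.161,0.05],0],[[0.014,0.161,0.05],0]]' --only "pos|ft|wid"

```text
ee_pos: [0.6099, 0.0196, 0.0648]
ft_force: [0.0, 0.5, 0.6]
gripper_width: 0.0296
```

Request:
jog_arm --offsets '[[[0,0,0],0],[[0,0,0.006],0],[[0,0,0.012],0],[[0,0,0.015],0],[[0,0,0.015],0]]' --only "pos|ft|wid"

```text
ee_pos: [0.612, 0.0219, 0.0509]
ft_force: [-0.7, 0.0, 0.4]
gripper_width: 0.0292
```

```bash
python3 go.py d .09 .083 0 -3.1416
```

```text
target [ 0.6181  0.0219  0.0549 -1.7775] shift [ 0.0059 -0.0012 -0.0039] turn 0.001 th -1.777 j7 -1.22
```

Request:
jog_arm --offsets '[[[0,0,0.003],0],[[0,0,0.006],0],[[0,0,0.009],0],[[0,0,0.012],0],[[0,0,0.012],0]]' --only "pos|ft|wid"

```text
ee_pos: [0.6121, 0.0217, 0.0389]
ft_force: [-0.5, -0.9, -0.4]
gripper_width: 0.0291
```

Request:
jog_arm --offsets '[[[0,0,0.002],0],[[0,0,0.004],0],[[0,0,0.006],0],[[0,0,0.006],0]]' --only "pos|ft|wid"

```text
ee_pos: [0.6123, 0.0217, 0.0336]
ft_force: [-2.3, 0.4, 4.8]
gripper_width: 0.0294
```

Request:
jog_arm --offsets '[[[0,0,0.001],0],[[0,0,0.002],0],[[0,0,0.003],0],[[0,0,0.003],0]]' --only "pos|ft|wid"

```text
ee_pos: [0.6124, 0.0216, 0.0306]
ft_force: [-1.7, 0.2, 4.8]
gripper_width: 0.0293
```

Request:
jog_arm --offsets '[[[0,0,0.001],0],[[0,0,0.002],0],[[0,0,0.003],0],[[0,0,0.003],0]]' --only "pos|ft|wid"

```text
ee_pos: [0.6127, 0.0216, 0.0275]
ft_force: [-1.5, 0.4, 5.3]
gripper_width: 0.0294
```

Request:
jog_arm --offsets '[[[0,0,0.001],0],[[0,0,0.002],0],[[0,0,0.002],0]]' --only "pos|ft|wid"

```text
ee_pos: [0.6129, 0.0215, 0.0258]
ft_force: [-0.5, -0.2, 7.1]
gripper_width: 0.0294
```

Request:
jog_arm --offsets '[[[0,0,0.001],0],[[0,0,0.001],0]]' --only "pos|ft|wid"

```text
ee_pos: [0.6129, 0.0216, 0.0255]
ft_force: [-2.8, 0.7, 12.4]
gripper_width: 0.0296
```

Request:
jog_arm --offsets '[[[0,0,0.001],0],[[0,0,0.001],0]]' --only "pos|ft|wid"

```text
ee_pos: [0.613, 0.0216, 0.0254]
ft_force: [-5.7, 1.2, 18.0]
gripper_width: 0.0296
```

Request:
jog_arm --offsets '[[[0,0,-0.02],0],[[0,0,-0.05],0],[[0,0,-0.05],0],[[0,0,-0.05],0]]' --only "time|pos|ft|wid"

```text
time: 38.85
ee_pos: [0.6117, 0.0222, 0.0726]
ft_force: [0.4, -0.3, -0.1]
gripper_width: 0.0294
```

```bash
python3 go.py d .0748 .0226 .0205 -3.1416
```

```text
target [ 0.5858 -0.0331  0.0704 -1.7775] shift [-0.0141  0.0594  0.0022] turn 0.001 th -1.777 j7 -1.24
```

Request:
jog_arm --offsets '[[[-0.007,0.03,0],0],[[-0.0141,0.0594,0],0],[[-0.0141,0.0594,0],0],[[-0.0141,0.0594,0.01],0],[[-0.0141,0.0594,0.018],0]]' --only "pos|ft|wid"

```text
ee_pos: [0.5862, -0.032, 0.0538]
ft_force: [-0.1, 0.3, -0.1]
gripper_width: 0.0294
```

Request:
jog_arm --offsets '[[[0,0,0],0],[[0,0,0],0],[[0,0,0],0]]' --only "pos|ft|wid"

```text
ee_pos: [0.5865, -0.0334, 0.0554]
ft_force: [-0.2, -0.1, 0.1]
gripper_width: 0.0294
```

```bash
python3 go.py d .0748 .0226 .0205 -3.1416
```

```text
target [ 0.5858 -0.0331  0.0704 -1.7775] shift [-0.0007 -0.0002 -0.015 ] turn 0.001 th -1.777 j7 -1.12
```

Request:
jog_arm --offsets '[[[-0.0007,-0.0002,0.004],0],[[-0.0007,-0.0002,0.009],0],[[-0.0007,-0.0002,0.013],0],[[-0.0007,-0.0002,0.015],0],[[-0.0007,-0.0002,0.015],0]]' --only "pos|ft|wid"

```text
ee_pos: [0.5855, -0.0333, 0.04]
ft_force: [-0.9, -0.2, -0.8]
gripper_width: 0.0292
```

Request:
jog_arm --offsets '[[[0,0,0.001],0],[[0,0,0.001],0],[[0,0,0.001],0]]' --only "pos|ft|wid"

```text
ee_pos: [0.5857, -0.0332, 0.0393]
ft_force: [0.4, 0.3, -0.7]
gripper_width: 0.0299
```

Request:
jog_arm --offsets '[[[0,0,0.001],0],[[0,0,0.001],0],[[0,0,0.001],0]]' --only "pos|ft|wid"

```text
ee_pos: [0.5856, -0.0332, 0.0382]
ft_force: [0.2, -0.3, 0.3]
gripper_width: 0.0296
```

Request:
jog_arm --offsets '[[[0,0,0.001],0],[[0,0,0.001],0]]' --only "pos|ft|wid"

```text
ee_pos: [0.5858, -0.0332, 0.0373]
ft_force: [-0.4, 0.1, 0.7]
gripper_width: 0.0295
```

Request:
jog_arm --offsets '[[[0,0,0.001],0],[[0,0,0.001],0]]' --only "pos|ft|wid"

```text
ee_pos: [0.586, -0.0331, 0.0365]
ft_force: [0.7, 1.5, 3.0]
gripper_width: 0.0294
```

Light contact where predicted; release, rise and check.

Request:
jog_arm --offsets '[[[0,0,0],0],[[0,0,0],0],[[0,0,-0.03],0],[[0,0,-0.09],0],[[0,0,-0.12],0]]' --jaw 0.05 --only "time|pos|ft|wid"

```text
time: 42.35
ee_pos: [0.5863, -0.0338, 0.1587]
ft_force: [0.5, 0.2, 0.2]
gripper_width: 0.0502
```

Request:
jog_arm --offsets '[[[0,-0.06,0],0],[[0,-0.12,0],0],[[0,-0.18,0],0],[[0,-0.24,0],0],[[0,-0.24,0],0]]' --only "pos|wid"

```text
ee_pos: [0.6342, 0.2086, 0.1546]
gripper_width: 0.05
```

```bash
python3 - <<'E'
from h import *
D=np.load('D.npy'); c=cap('top','t8'); s=cap('scene','s8')
print('z24',edges(c,D,.024));print('done z24',edges(c,D,.024,y0=-.078))
for x0 in(.055,.075,.115): print('  side',x0,edges(c,D,.024,along=False,x0=x0,half=.004))
print('  side2',edges(c,D,.016,along=False,x0=.032,half=.004),'side1',edges(c,D,.008,along=False,x0=.011,half=.004))
print('scene',edges(s,D,.024)); print('scene done',edges(s,D,.024,y0=-.078))
E
```

```text
z24 [(-1, -4.4), (8, -5.6), (15, 9.9), (25, -9.7), (35, 11.4), (44, -11.6), (50, -3.2), (55, 5.4), (63, -11.2), (76, 13.9), (116, -9.9), (124, -13.3)]
done z24 [(0, -5.0), (7, -7.2), (16, 7.2), (27, -8.1), (36, 8.6), (48, -13.3), (56, 6.9), (66, -11.0), (78, 12.4), (119, -12.6), (126, -7.6)]
  side 0.055 [(-14, 21.3), (-1, 3.9), (6, -4.0), (11, 11.2), (16, -26.2)]
  side 0.075 [(-14, 9.1), (15, -9.7)]
  side 0.115 [(-14, 9.7), (-10, 12.0), (10, -10.1), (15, -10.8)]
  side2 [(-14, 31.8), (-3, -5.9), (7, -3.7), (11, 9.5), (16, -29.4)] side1 [(-13, 32.0), (-3, -5.1), (7, -4.6), (12, 9.3), (17, -29.3)]
scene [(65, -3.6), (78, 4.4), (139, -3.1)]
scene done [(34, -3.4), (80, 4.1), (121, -4.6)]
```

```bash
python3 -c "
from h import *
print(r.sign_off())"
```

```text
the job is handed in; nothing more can be done
None
```

I lapped the three mailers up the desk and handed the job in at about 43 s; sign-off gave no verdict. By camera measurement the first is home and square, the other two are lapped about 21 and 20 mm up (22 wanted) with sides in line, and I did not check flatness directly.

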